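# Press a belt lug in the cam bonding jig

## Robot

A 7-joint arm with a two-finger parallel gripper is mounted at the origin on the work surface. World frame = base frame: x ahead of the robot, y to its left, z up, the work surface at z = 0. Lengths are in m, angles in rad, forces in N, time in s.
With the tool pointing down it reaches from about 0.35 to 0.9 m from the base axis. Payload 8.1 kg.
Tool frame: the origin (TCP) lies at the very end of the fingers, on their centre line; the grasp point (between the pads) lies 19 mm behind it (env.hold_point_z is the distance from the TCP to the grasp point, in m); z points along the fingers, x is the direction in which the jaws open and shut, and the axes are right-handed (so a half turn about z gives the same grasp; the last joint's range is limited). The gripper opens to 92 mm and grips with 3 to 60 N. Pads are 19 mm wide; open, the fingers measure 130 mm over their backs; the gripper's body (75 mm by 190 mm) begins 47 mm behind the grasp point.
Start: joints at [-1.32, 0.434, 0.025, 1.573, -0.012, 1.134, -0.075], TCP at [0.217, 0.586, 0.227] pointing down, gripper open.
Joint ranges: [-2.62, 2.62], [-0.44, 2.09], [-1.27, 1.32], [0.08, 2.57], [-1.32, 4.46], [0.12, 2], [-2.74, 2.74]. Speed limits (rad/s): [2.22, 2.22, 3.01, 3.01, 3.14, 3.14, 3.14].

## Interface

Orientations are given as [roll, pitch, yaw] about the fixed x, y, z axes, in that order (R = Rz(yaw) Ry(pitch) Rx(roll)).
In Python, from station import env gives the robot as it stands.
- The arm moves only by the tool apply_moves, never from a script. Its argument "steps" is a list of rows, each a list of 3 entries, a list of its own where there are three numbers: the shift along the tool's x, y, z in mm, then the turn, a rotation vector about the tool's x, y, z in degrees, then the opening, from 0 (shut) to 1 (fully open). A call has 1 to 5 rows; each row is the pose to reach, as a shift and turn from the pose commanded when the call began, along the tool's axes at that moment; what a row does not reach only later rows make up. A row lasts 1/10 s, in which the tool goes at most 50 mm and 8.59 degrees, less where a joint would pass 70% of its speed; a pose out of reach is approached as far as the arm can. A call with a gripper value outside its range is refused whole. The fingers move at their own pace and stop on an object; "squeeze" is the grip in N (left out, the last holds). Time passes only in rows, so rows that repeat a pose let the fingers close. It gives the time, the measured TCP pose, the force and the opening at its end, in the units of the state.
- env.read_state(): the state, without advancing time (a new reading comes with each control period).
- env.get_image(name): name is "scene" or "side" or "wrist"; returns (picture, depth): 480x640x3 uint8, red, green, blue; 480x640 float32, m along the optical axis (not along the pixel's ray), 0 where there is no reading.
- env.get_calibration(name): a dict with "intrinsics" (3x3 intrinsics, pixels), "k1" (the pictures are not rectified: a ray, as slopes to the right and down, at radius r is drawn at 1 + k1 r^2 times it, then the intrinsics apply), "T" (4x4, takes a point from camera to world coordinates). Camera axes: x right, y down, z forward; pixel columns grow to the right and rows downward; lengths in m; the calibration is good to about 2 mm. A picture is of the moment at which its call begins: read the wrist's pose just before it. get_calibration takes no time and is no camera call; for the wrist camera it gives the pose at the moment of the call.
- env.job_done(): hands the job in, once; it reports no verdict.
The state is a dict: "time_s": time; "joint_positions": joint angles; "joint_velocities": joint speeds; "joint_torque": joint torques, N m; "ee_pos": TCP position; "tool_rot": TCP orientation; "force": force on the tool from outside, world axes, zero at the start; "ft_torque": the same for the moment, N m; "gripper_width": finger opening in m.
Only numpy, scipy, OpenCV 4.12 (cv2) and the standard library are available. Lean on these libraries where they do the work, as an engineer would, in place of code of your own. Each camera call takes 0.05 s, during which the arm holds its last target.

## Task

The green lug in the bonding jig has to be pressed while its glue takes. First swing the jig's flat arm shut until its end rests home in the catch, then lift the cam lever to the point of highest lift (lever standing straight up, not past it) and keep holding it there: the lever springs back if released, so finish with the lever still held in the gripper. Leave the other things on the table where they are.

Things in the scene. Friction and masses are not known exactly. Their poses are not given: they have to be found in the camera images.
- jig: bonding jig, bolted down: grey base plate 160 x 220 x 12 mm (x -50..110, y -90..130 mm from the origin, which lies on the table surface). Its x axis points away from the robot (yaw up to 0.3 rad either way), y to the left, z up. The lug sits at x 30, y 10 mm. Pillars round the lug's block reach 105 mm; cam shaft along y.
- catch (a point): centre of the mouth of the steel catch on the jig, 153 mm above the table: a C of two lips (x 15..61, y -72..-88 mm in the jig frame, 132 to 174 mm high), open towards the robot (jig -x), its upright on the +x side. The end of the swing arm goes between the lips.
- swing_arm (a joint): angle (rad) of the flat steel swing arm about its vertical pivot. 0 = shut: arm straight across the jig over the lug, end in the catch, hard stop. Grows as it swings out towards the robot: at q it points along (-sin q, -cos q) in jig x, y; stop at 1.7. Starts at 0.6 to 1.2, stays where left, moves with about 1 N at the knob. Bar 24 mm wide, 205 mm long, 146 to 160 mm above the table.
- knob_mid (a point): point on the axis of the black upright round knob of the swing arm: 18 mm diameter, standing from 160 to 212 mm above the table. The point is at 192 mm height, 130 mm from the pivot axis. Can be pinched or pushed from above.
- pivot_axis (a point): point on the vertical pivot axis of the swing arm, fixed to the jig (x 30, y 100 mm in its frame), at the height of knob_mid (192 mm).
- cam_lever (a joint): angle (rad) of the cam lever at the right (-y) side of the jig. 0 = down, low stop, where it starts: level, pointing to the robot (jig -x). Grows as the handle swings up and away: at q it points along (-cos q, sin q) in jig x, z. The cam lifts the lug by about 8 mm x sin q: highest at 1.57, upright; stop at 2.1. A spring returns it (3 N at the handle when down, 6 N upright, plus weight).
- handle_mid (a point): middle of the black round handle bar on the end of the cam lever: 18 mm diameter, 72 mm long, level, along the jig's y, sticking out to -y. This point is 110 mm from the shaft axis, at jig y -145 mm; 55 mm above the table when down, 165 when upright. The flat lever (10 mm) is 44 mm to its +y side. Can be pinched from above, fingers closing along jig x, and may turn between the fingers.
- cam_axis (a point): point on the axis of the cam shaft, fixed to the jig (x 30, y -145 mm in its frame), 55 mm above the table: centre of the circle (radius 110 mm) on which handle_mid swings.
- lug: the green plastic belt lug (60 x 40 x 20 mm) fixed on its loose aluminium carrier block (64 x 60 x 34 mm), 54 mm high together. The block stands upright in a well of steel pillars and slides up and down in it; the cam lifts it from below. Origin under its centre, 73 mm above the table with the lever down. The lug's top (127 mm) is then 4 mm below the rubber foot.
- presser_foot: round rubber foot, 28 mm across, on a spring beneath the swing arm, 90 mm from the pivot; origin at the centre of its underside, 131 mm above the table. With the arm shut and the lug fully lifted it presses on the lug with about 9 N.
- spare_lug: a second green plastic lug like the one in the jig (60 x 40 x 20 mm), lying on the table; bystander; origin under its centre
- spacer: flat steel ring 48 mm across, 12 mm high, on the table; bystander; origin under its centre
- tape_measure: tape measure, 66 x 36 x 62 mm; bystander; origin under its centre
- glue: white bottle, 56 mm across, 120 mm tall; bystander; origin under its centre
- sprocket: white plastic toothed belt sprocket lying flat, 100 mm across, 30 mm high; bystander; origin under its centre
- wrench: steel wrench lying flat; bystander; origin near its middle
- core: upright cardboard tube, 72 mm across, 110 mm high; bystander; origin under its centre
Things that resemble listed ones, but are neither listed nor needed, are in the scene too. There is more than one size of the lug; the one meant has the size given above.

How it is judged:
By the outcome, as a careful person would: the job done as asked, in the order asked, and still so for the second after the job is handed in, while the arm keeps its last pose, push and grip.
It also fails if it takes over 54 s, if anything falls off the work surface, if the arm or the gripper's body presses on something with over 40 N, if the wrist force passes 120 N, or if a joint passes its speed limit or range.

## Working session

There is one attempt and no reset: what is moved stays moved. The work goes in short steps, Python scripts to look and compute and a tool call to move; the robot and the scene stay as the last step left them, time stands still between calls to the robot, and variables do not carry over. Pictures are saved under pics/ and viewed, and the job is handed in when it is done.

Besides the shell and the picture viewer there is one more tool, called after "Call:" as name([rows], argument=value, ...), one row to a line, values as JSON. apply_moves: Moves the arm, as the interface text tells. Its arguments: {"type":"object","properties":{"steps":{"type":"array","items":{"type":"array"}},"squeeze":{"type":"number"}},"required":["steps"]}

```bash
mkdir -p pics; ls; python3 - <<'E'
from station import env
import cv2,numpy as np
for n in ("scene","side","wrist"):
    c=env.get_calibration(n); 
    p,d=env.get_image(n); cv2.imwrite(f"pics/{n}0.png",p[:,:,::-1]); np.savez(f"{n}0.npz",p=p,d=d,K=c["intrinsics"],k1=c["k1"],T=c["T"])
    print(n,c)
print(env.read_state())
E
```

```text
pics
scene {'intrinsics': array([[496.11772996,   0.        , 314.99896353],
       [  0.        , 496.11772996, 239.71231022],
       [  0.        ,   0.        ,   1.        ]]), 'k1': -0.06204162556183068, 'T': array([[-0.68909366,  0.47696401, -0.54557791,  1.18032007],
       [ 0.72466101,  0.4577393 , -0.51511275,  0.55096025],
       [ 0.00404221, -0.75031998, -0.66106247,  0.79929771],
       [ 0.        ,  0.        ,  0.        ,  1.        ]])}
side {'intrinsics': array([[572.97467575,   0.        , 315.98822145],
       [  0.        , 572.97467575, 226.48282899],
       [  0.        ,   0.        ,   1.        ]]), 'k1': -0.1631236048222729, 'T': array([[ 0.84368388, -0.39720641,  0.36114344,  0.30472153],
       [-0.53683786, -0.6262675 ,  0.56532657, -0.48786409],
       [ 0.00162106, -0.67083239, -0.74160723,  0.82956216],
       [ 0.        ,  0.        ,  0.        ,  1.        ]])}
wrist {'intrinsics': array([[352.2234477 ,   0.        , 326.8212963 ],
       [  0.        , 352.2234477 , 242.04464086],
       [  0.        ,   0.        ,   1.        ]]), 'k1': -0.01
[... 265 characters left out ...]
)}
{'time_s': 0.15, 'joint_positions': array([-1.31958344,  0.43505293,  0.02499771,  1.57388835, -0.01160148,
        1.13399397, -0.07507939]), 'joint_velocities': array([-0.00167358, -0.00263005, -0.0007553 , -0.0034539 , -0.00158872,
        0.00027434,  0.00011573]), 'joint_torque': array([ 2.04909746e-03, -6.68262577e+01,  9.85971764e-01, -3.14697933e+01,
       -6.04616152e-02,  3.93593987e-02,  6.11379960e-05]), 'ee_pos': array([0.21647043, 0.58590163, 0.22613164]), 'tool_rot': array([3.14147462e+00, 1.19170009e-03, 1.21691331e+00]), 'force': array([ 0.38125812,  0.19852919, -0.70818519]), 'ft_torque': array([0.07528077, 0.00644611, 0.00760172]), 'gripper_width': 0.09164886120669817}
```

View pics/scene0.png

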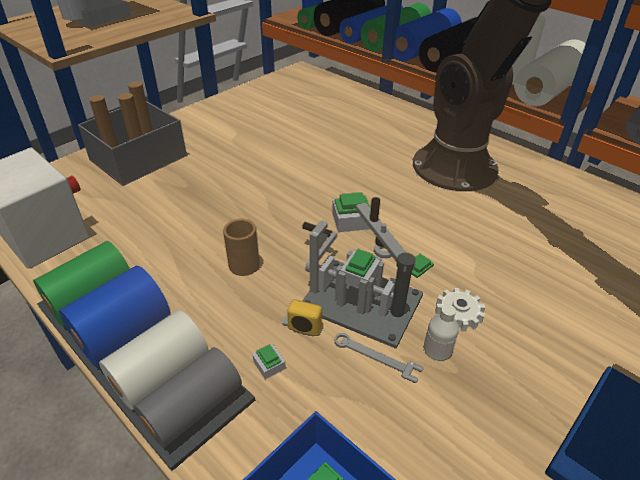

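View pics/side0.png

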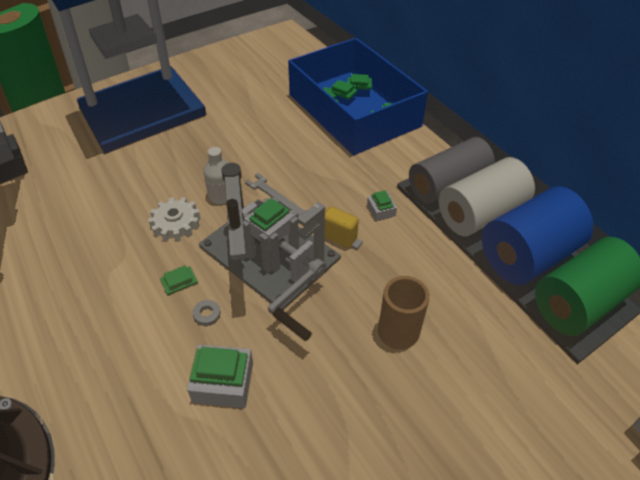

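View pics/wrist0.png

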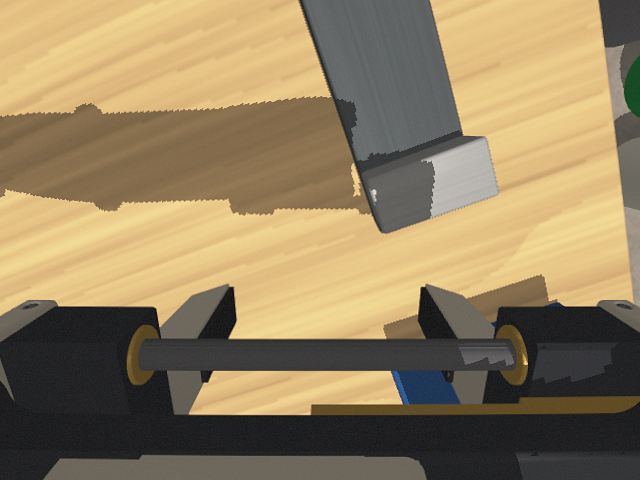

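```bash
python3 - <<'E'
import cv2
a=cv2.imread("pics/scene0.png")[180:350,290:450]; cv2.imwrite("pics/sc_c.png",cv2.resize(a,None,fx=3.5,fy=3.5,interpolation=2))
a=cv2.imread("pics/side0.png")[140:345,190:370]; cv2.imwrite("pics/sd_c.png",cv2.resize(a,None,fx=2.9,fy=2.9,interpolation=2))
E
```

```text
(no output)
```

View pics/sc_c.png

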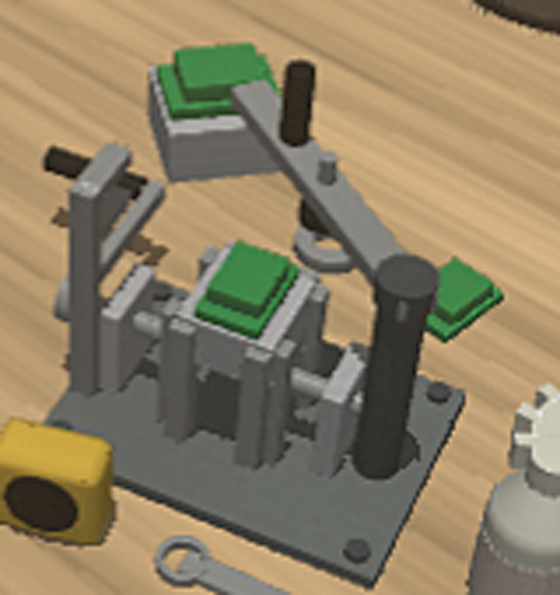

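View pics/sd_c.png

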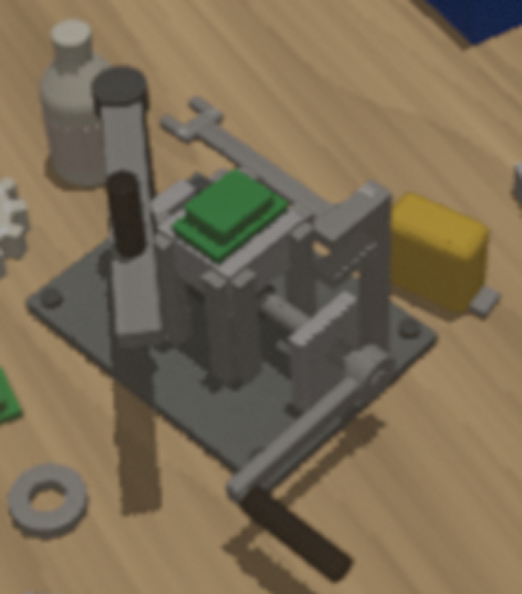

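```bash
cat > h.py <<'E'
import numpy as np,cv2
def load(n): return np.load(n)
def ray(c,uv):
    K,k1,T=c["K"],float(c["k1"]),c["T"]
    x=cv2.undistortPoints(np.array([[uv]],float),K,np.array([k1,0,0,0]))[0,0]
    d=T[:3,:3]@np.array([x[0],x[1],1]); return T[:3,3],d
def tri(c1,u1,c2,u2):
    o1,d1=ray(c1,u1);o2,d2=ray(c2,u2)
    s=np.linalg.lstsq(np.stack([d1,-d2],1),o2-o1,rcond=None)[0]
    a=o1+s[0]*d1;b=o2+s[1]*d2
    return (a+b)/2,np.linalg.norm(a-b)
def atz(c,u,z):
    o,d=ray(c,u); return o+d*(z-o[2])/d[2]
def dep(c,u):
    o,d=ray(c,u); z=c["d"][int(round(u[1])),int(round(u[0]))]; return o+d*z
E
python3 - <<'E'
from h import *
S=load("scene0.npz");D=load("side0.npz");np.set_printoptions(precision=4,suppress=True)
for n,a,b in [("knobtop",(375.4,200),(232.4,202)),("knobbot",(374,220),(235.5,226.2)),("pivcap",(406.3,258.5),(231.7,169.3))]:
    print(n,*tri(S,a,D,b),dep(S,a),dep(D,b))
print("knobtop z212",atz(S,(375.4,200),.212),atz(D,(232.4,202),.212))
for u in [(307.9,336.6),(277.9,311.4),(292.8,324.1)]: print("handle",atz(D,u,.055),dep(D,u))
print("handle end scene",atz(S,(304.9,225.1),.055),dep(S,(306,226)))
# plate corners (z .012): side: left(30,303) right(435,340) ; scene: (372,585),(465,395),( 50,425)
for (x,y) in [(30,303),(435,340)]: print("plate D",atz(D,(190+x/2.9,140+y/2.9),.012))
for (x,y) in [(372,575),(463,395)]: print("plate S",atz(S,(290+x/3.5,180+y/3.5),.012))
# catch top
for (x,y) in [(385,190),(320,240)]: print("catch top D",atz(D,(190+x/2.9,140+y/2.9),.174))
for (x,y) in [(75,187),(130,150)]: print("catch top S",atz(S,(290+x/3.5,180+y/3.5),.174))
E
```

```text
knobtop [0.5256 0.0957 0.2099] 0.0014612203947262298 [0.5266 0.0973 0.2116] [0.5252 0.093  0.2121]
knobbot [0.5236 0.0951 0.1571] 0.0031591597166007192 [0.5285 0.1003 0.1634] [0.5217 0.086  0.166 ]
pivcap [0.5769 0.2136 0.1624] 0.0034811169022379547 [0.5749 0.2142 0.1622] [0.5781 0.2123 0.1621]
knobtop z212 [0.5271 0.0976 0.212 ] [0.5252 0.0931 0.212 ]
handle [ 0.5468 -0.0862  0.055 ] [ 0.5465 -0.0867  0.056 ]
handle [ 0.5309 -0.0204  0.055 ] [ 0.5292 -0.0237  0.0605]
handle [ 0.5388 -0.0539  0.055 ] [ 0.537  -0.0571  0.0608]
handle end scene [ 0.5449 -0.0819  0.055 ] [ 0.5493 -0.0739  0.0595]
plate D [0.4945 0.2134 0.012 ]
plate D [0.6992 0.0475 0.012 ]
plate S [0.6441 0.2637 0.012 ]
plate S [0.4961 0.223  0.012 ]
catch top D [0.6573 0.0442 0.174 ]
catch top D [0.6076 0.0314 0.174 ]
catch top S [0.6557 0.0461 0.174 ]
catch top S [0.6109 0.0462 0.174 ]
```

```bash
python3 - <<'E'
from h import *
np.set_printoptions(precision=4,suppress=True)
J=np.array([[30,100],[-50,130],[110,130],[110,-90],[-80,-181],[-80,-109]])/1e3
W=np.array([[.577,.2133],[.4953,.218],[.6441,.2637],[.6992,.0475],[.546,-.084],[.5305,-.0215]])
a=J-J.mean(0);b=W-W.mean(0);y=np.arctan2((a[:,0]*b[:,1]-a[:,1]*b[:,0]).sum(),(a*b).sum())
R=np.array([[np.cos(y),-np.sin(y)],[np.sin(y),np.cos(y)]]);o=W.mean(0)-R@J.mean(0)
print(y,o);print(((R@J.T).T+o-W)*1e3)
P=lambda p:R@np.array(p)/1e3+o
for n,p in dict(pivot=(30,100),shutknob=(30,-30),catch=(38,-80),camax=(30,-145),handle=(-80,-145)).items(): print(n,P(p))
k=R.T@(np.array([.5256,.0955])-o)*1e3-np.array([30,100]);print(k,np.arctan2(-k[0],-k[1]),np.hypot(*k))
E
```

```text
0.26994009529780016 [0.5747 0.1076]
[[-0.0513 -1.3196]
 [-3.4544  1.5601]
 [ 1.9515 -1.4721]
 [ 5.5197  2.6948]
 [-0.1325 -4.1779]
 [-3.833   2.7148]]
pivot [0.5769 0.212 ]
shutknob [0.6116 0.0867]
catch [0.6327 0.0406]
camax [ 0.6423 -0.0241]
handle [ 0.5363 -0.0535]
[-80.5515 -98.5689] 0.685147207169849 127.29638089735663
```

```bash
python3 - <<'E'
from h import *
np.set_printoptions(precision=3,suppress=True)
D=load("side0.npz");W=load("wrist0.npz");S=load("scene0.npz")
for u in [(75,40),(92,100),(160,70),(195,105),(110,140),(215,155)]: print("D",u,dep(D,u))
for u in [(380,50),(400,200),(470,170),(340,20)]: print("W",u,dep(W,u))
for u in [(620,370),(550,470),(440,315)]: print("S",u,dep(S,u))
E
```

```text
D (75, 40) [0.455 0.752 0.206]
D (92, 100) [0.451 0.745 0.046]
D (160, 70) [0.646 0.798 0.03 ]
D (195, 105) [0.661 0.604 0.029]
D (110, 140) [0.444 0.593 0.028]
D (215, 155) [0.587 0.31  0.12 ]
W (380, 50) [0.094 0.678 0.05 ]
W (400, 200) [0.211 0.65  0.101]
W (470, 170) [0.207 0.709 0.102]
W (340, 20) [0.061 0.654 0.051]
S (620, 370) [0.389 0.614 0.   ]
S (550, 470) [0.681 0.595 0.021]
S (440, 315) [0.6   0.316 0.105]
```

Call:
apply_moves([
  [[-30, 40, -50], [0, 0, 8], 1],
  [[-60, 80, -74], [0, 0, 16], 1],
  [[-90, 118, -74], [0, 0, 24], 1],
  [[-118, 154, -74], [0, 0, 32], 1],
  [[-145, 190, -74], [0, 0, 40], 1],
])

```text
time_s: 0.65
ee_pos: [0.339, 0.3926, 0.3011]
tool_rot: [-3.141, -0.001, 0.513]
force: [-0.1, 0.4, 0.7]
gripper_width: 0.0918
```

```bash
cat > to.py <<'E'
# usage: to.py x y z yaw  -> tool-frame shift/turn needed for pointing-down target
import sys,numpy as np
from scipy.spatial.transform import Rotation as Ro
from station import env
s=env.read_state();R=Ro.from_euler('xyz',s["tool_rot"]);np.set_printoptions(precision=4,suppress=True)
print("t",s["time_s"],"p",s["ee_pos"],"rot",s["tool_rot"],"F",s["force"],"w",s["gripper_width"],"j",s["joint_positions"])
if len(sys.argv)>4:
    x,y,z,w=map(float,sys.argv[1:5])
    Rt=Ro.from_euler('xyz',[np.pi,0,w])
    print("shift mm",R.inv().apply(np.array([x,y,z])-s["ee_pos"])*1e3,"turn",np.degrees((R.inv()*Rt).as_rotvec()))
E
python3 to.py .526 .0955 .30 -.415
```

```text
t 0.65 p [0.339  0.3926 0.3011] rot [-3.1409 -0.0009  0.5133] F [-0.143   0.3562  0.7245] w 0.09175633191667526 j [-1.1536  0.1997  0.2342  1.7298 -0.0494  1.2167 -0.3935]
shift mm [ 16.9637 350.6511   0.879 ] turn [-0.063  -0.0294 53.1876]
```

Call:
apply_moves([
  [[4, 48, 0], [0, 0, 8], 1],
  [[7, 96, 0], [0, 0, 16], 1],
  [[10, 144, 0], [0, 0, 24], 1],
  [[12, 190, 0], [0, 0, 32], 1],
  [[14, 236, 0], [0, 0, 40], 1],
])

```text
time_s: 1.15
ee_pos: [0.468, 0.1944, 0.3006]
tool_rot: [-3.141, 0.0, -0.185]
force: [1.4, 0.1, 0.3]
gripper_width: 0.0918
```

```bash
python3 to.py .526 .0955 .30 -.415
```

```text
t 1.15 p [0.468  0.1944 0.3006] rot [-3.1413  0.     -0.1851] F [1.4103 0.0743 0.2625] w 0.09183550988479704 j [-0.8966  0.1821  0.4781  1.7706 -0.0894  1.2102 -0.5788]
shift mm [75.2198 86.5555  0.5763] turn [-0.0185  0.003  13.1723]
```

Call:
apply_moves([
  [[25, 29, 0], [0, 0, 7], 1],
  [[50, 58, 0], [0, 0, 13], 1],
  [[75, 86, 0], [0, 0, 13], 1],
  [[75, 86, 0], [0, 0, 13], 1],
])

```text
time_s: 1.55
ee_pos: [0.5277, 0.0926, 0.3007]
tool_rot: [3.14, -0.002, -0.414]
force: [0.1, 0.1, -0.3]
gripper_width: 0.0914
```

```bash
python3 - <<'E'
from station import env
import cv2,numpy as np
c=env.get_calibration("wrist"); p,d=env.get_image("wrist"); cv2.imwrite("pics/w1.png",p[:,:,::-1]); np.savez("w1.npz",p=p,d=d,K=c["intrinsics"],k1=c["k1"],T=c["T"])
E
python3 to.py .526 .0955 .30 -.415
```

```text
t 1.6 p [0.5266 0.0955 0.3004] rot [ 3.1407 -0.0006 -0.4112] F [-0.3086  0.8828  0.3821] w 0.09182176846871148 j [-0.7363  0.2439  0.58    1.7136 -0.1399  1.226  -0.5336]
shift mm [-0.5633  0.1988  0.4431] turn [ 0.0539 -0.0325  0.2181]
```

View pics/w1.png

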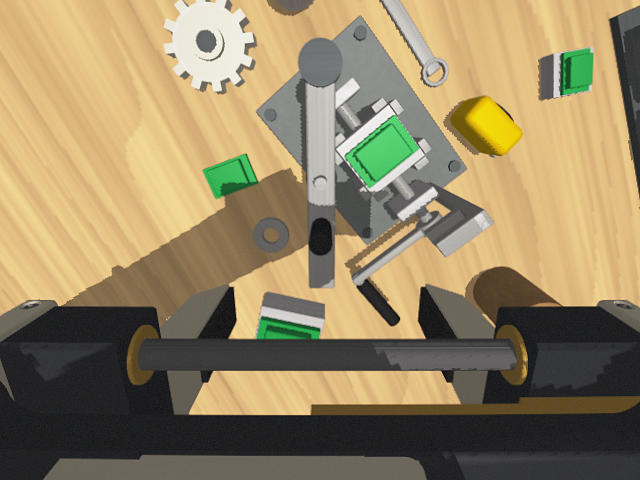

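```bash
python3 - <<'E'
from h import *
np.set_printoptions(precision=4,suppress=True)
W=load("w1.npz");S=load("scene0.npz");D=load("side0.npz")
im=W["p"]; m=(im.max(2)<45); m[:190]=0;m[270:]=0;m[:,:300]=0;m[:,345:]=0
y,x=np.nonzero(m);print("knob blob",x.min(),x.max(),y.min(),y.max())
for u in [(320.5,243),(320.5,238)]: print(u,atz(W,u,.212),dep(W,u))
print("tri knob W-S",tri(W,(320.5,244),S,(375.4,200)))
print("pivot",atz(W,(320,62),.162),dep(W,(320,62)),tri(W,(320,62),S,(406.3,258.5)))
print("handle ends",[ (atz(W,u,.055),dep(W,u)) for u in [(359,282),(396,321),(378,301)]])
print("tri handle mid W-D",tri(W,(378,302),D,(292.8,324.1)), tri(W,(395,319),D,(307.9,336.6)))
for u in [(360,16),(466,168),(257,112),(368,243)]: print("plate",atz(W,u,.012))
E
python3 - <<'E'
import cv2
a=cv2.imread("pics/w1.png")[140:340,230:510]; cv2.imwrite("pics/w1c.png",cv2.resize(a,None,fx=2.8,fy=2.8,interpolation=2))
E
```

```text
knob blob 309 331 218 254
(320.5, 243) [0.5253 0.0958 0.212 ] [0.5255 0.096  0.2129]
(320.5, 238) [0.5269 0.0993 0.212 ] [0.527  0.0995 0.2128]
tri knob W-S (array([0.5244, 0.0949, 0.2094]), np.float64(0.0013334401323218505))
pivot [0.5772 0.2142 0.162 ] [0.577  0.2137 0.1648] (array([0.5767, 0.2145, 0.1637]), np.float64(0.001317572494230516))
handle ends [(array([ 0.5256, -0.0162,  0.055 ]), array([ 0.5264, -0.012 ,  0.0644])), (array([ 0.5488, -0.0872,  0.055 ]), array([ 0.5491, -0.0811,  0.0646])), (array([ 0.5378, -0.0506,  0.055 ]), array([ 0.5383, -0.0457,  0.064 ]))]
tri handle mid W-D (array([ 0.5381, -0.0529,  0.0538]), np.float64(0.0020021119114809575)) (array([ 0.548 , -0.0851,  0.0527]), np.float64(0.0010114101936605558))
plate [0.645  0.2623 0.012 ]
plate [0.7037 0.0541 0.012 ]
plate [0.4942 0.2186 0.012 ]
plate [0.5543 0.012  0.012 ]
```

View pics/w1c.png

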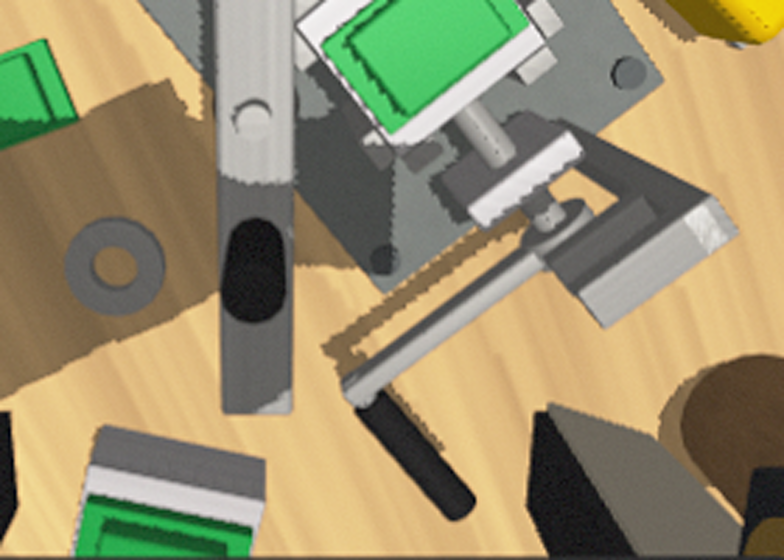

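Call:
apply_moves([
  [[-1, 0, 40], [0, 0, 0], 0.5],
  [[-1, 0, 80], [0, 0, 0], 0.5],
  [[-1, 0, 115], [0, 0, 0], 0.5],
  [[-1, 0, 127], [0, 0, 0], 0.5],
  [[-1, 0, 127], [0, 0, 0], 0.5],
], squeeze=8)

```text
time_s: 2.1
ee_pos: [0.5237, 0.0994, 0.1724]
tool_rot: [3.14, 0.003, -0.405]
force: [-0.0, 0.9, 0.7]
gripper_width: 0.0566
```

Call:
apply_moves([
  [[0, 0, 0], [0, 0, 0], 0.3],
  [[0, 0, 0], [0, 0, 0], 0.1],
  [[0, 0, 0], [0, 0, 0], 0.1],
  [[0, 0, 0], [0, 0, 0], 0.1],
  [[0, 0, 0], [0, 0, 0], 0.1],
], squeeze=8)

```text
time_s: 2.6
ee_pos: [0.5253, 0.0988, 0.1741]
tool_rot: [-3.141, -0.001, -0.406]
force: [0.0, 0.3, 3.7]
gripper_width: 0.0176
```

```bash
python3 to.py .5253 .0957 .173 -.415
cat > arc.py <<'E'
# tool shifts along closing arc from current state; args: list of q
import sys,numpy as np
from scipy.spatial.transform import Rotation as Ro
from station import env
s=env.read_state();R=Ro.from_euler('xyz',s["tool_rot"]);np.set_printoptions(precision=1,suppress=True)
yw=.278;pv=np.array([.577,.2139]);r=.130
for q in map(float,sys.argv[1:]):
    p=np.r_[pv+r*np.array([-np.sin(q-yw),-np.cos(q-yw)]),.173]
    Rt=Ro.from_euler('xyz',[np.pi,0,yw-q])
    print(q,p*1e3,R.inv().apply(p-s["ee_pos"])*1e3,np.degrees((R.inv()*Rt).as_rotvec()))
E
python3 arc.py .693 .62 .55 .48 .41 .34 .27 .2 .1 0 -.02
```

```text
t 2.6 p [0.5253 0.0988 0.1741] rot [-3.1408 -0.0006 -0.4062] F [0.0357 0.2719 3.7019] w 0.01757657730034808 j [-0.6913  0.3648  0.5382  1.8953 -0.2286  0.9411 -0.4528]
shift mm [1.2502 2.8163 1.0988] turn [-0.0477 -0.0363  0.5056]
0.693 [524.6  94.9 173. ] [0.9 3.8 1.1] [-0.  -0.   0.5]
0.62 [533.4  91.4 173. ] [10.4  3.5  1.1] [-0.  -0.  -3.7]
0.55 [542.1  88.7 173. ] [19.4  2.6  1.1] [-0.  -0.  -7.7]
0.48 [550.9  86.5 173. ] [28.4  1.1  1.1] [ -0.   -0.  -11.7]
0.41 [559.9  85.  173. ] [37.2 -1.   1.1] [ -0.   -0.  -15.7]
0.34 [568.9  84.1 173. ] [45.9 -3.8  1.1] [ -0.   -0.  -19.7]
0.27 [578.   83.9 173. ] [54.4 -7.2  1.1] [ -0.   -0.  -23.7]
0.2 [587.1  84.3 173. ] [ 62.6 -11.1   1.1] [ -0.   -0.  -27.7]
0.1 [600.  86. 173.] [ 73.7 -17.8   1.2] [ -0.   -0.  -33.5]
0.0 [612.7  88.9 173. ] [ 84.2 -25.5   1.2] [ -0.   -0.1 -39.2]
-0.02 [615.2  89.6 173. ] [ 86.2 -27.1   1.2] [ -0.   -0.1 -40.3]
```

Call:
apply_moves([
  [[9, 0, 0], [0, 0, -4], 0.1],
  [[18, -1, 0], [0, 0, -8], 0.1],
  [[27, -2, 0], [0, 0, -12], 0.1],
  [[36, -4, 0], [0, 0, -16], 0.1],
  [[45, -7, 0], [0, 0, -20], 0.1],
])

```text
time_s: 3.1
ee_pos: [0.5695, 0.0882, 0.1741]
tool_rot: [-3.14, -0.0, -0.053]
force: [-1.3, 3.6, 4.9]
gripper_width: 0.0179
```

```bash
python3 to.py; python3 arc.py .37 .3 .23 .16 .09 .02 0 -.03
```

```text
t 3.1 p [0.5695 0.0882 0.1741] rot [-3.1403 -0.0002 -0.0535] F [-1.3328  3.5506  4.9423] w 0.01793325234345919 j [-0.5666  0.4225  0.4456  1.7896 -0.2164  0.9771 -0.087 ]
0.37 [565.1  84.4 173. ] [-4.2  3.9  1.1] [-0.1 -0.   2.2]
0.3 [574.1  83.9 173. ] [4.9 4.  1.1] [-0.1 -0.  -1.8]
0.23 [583.2  84.  173. ] [14.   3.4  1.1] [-0.1 -0.  -5.8]
0.16 [592.3  84.8 173. ] [23.   2.1  1.1] [-0.1 -0.  -9.8]
0.09 [601.3  86.2 173. ] [31.9  0.3  1.1] [ -0.1  -0.  -13.8]
0.02 [610.2  88.2 173. ] [40.7 -2.2  1.1] [ -0.1  -0.  -17.8]
0.0 [612.7  88.9 173. ] [43.1 -3.   1.1] [ -0.1  -0.  -19. ]
-0.03 [616.4  90.  173. ] [46.8 -4.4  1.1] [ -0.1  -0.  -20.7]
```

Call:
apply_moves([
  [[9, 0, 0], [0, 0, -4], 0.1],
  [[18, -1, 0], [0, 0, -8], 0.1],
  [[27, -3, 0], [0, 0, -12], 0.1],
  [[34, -5, 0], [0, 0, -15], 0.1],
  [[39, -6, 0], [0, 0, -17], 0.1],
])

```text
time_s: 3.6
ee_pos: [0.6088, 0.092, 0.1741]
tool_rot: [-3.14, -0.001, 0.242]
force: [-1.7, 3.5, 5.2]
gripper_width: 0.0178
```

```bash
python3 to.py; python3 arc.py .02 0 -.03
```

```text
t 3.6 p [0.6088 0.092  0.1741] rot [-3.1404 -0.0005  0.2423] F [-1.6577  3.5352  5.184 ] w 0.017823967766742284 j [-0.4882  0.4773  0.3669  1.6854 -0.1967  1.0148  0.1878]
0.02 [610.2  88.2 173. ] [0.5 4.1 1.1] [-0.1 -0.  -0.9]
0.0 [612.7  88.9 173. ] [3.1 4.  1.1] [-0.1 -0.  -2. ]
-0.03 [616.4  90.  173. ] [7.  3.8 1.1] [-0.1 -0.  -3.8]
```

Call:
apply_moves([
  [[2, 0, 0], [0, 0, -1], 0.1],
  [[4, 0, 0], [0, 0, -2], 0.1],
  [[6, -1, 0], [0, 0, -2], 0.1],
  [[6, -1, 0], [0, 0, -2], 0.1],
])

```text
time_s: 4.0
ee_pos: [0.6109, 0.0925, 0.1735]
tool_rot: [-3.141, 0.006, 0.273]
force: [-13.7, -3.0, 11.7]
gripper_width: 0.0181
```

```bash
python3 to.py; python3 - <<'E'
from station import env
import cv2,numpy as np
for n in ("wrist","side","scene"):
    c=env.get_calibration(n);p,d=env.get_image(n); cv2.imwrite(f"pics/{n}2.png",p[:,:,::-1]); np.savez(f"{n}2.npz",p=p,d=d,K=c["intrinsics"],k1=c["k1"],T=c["T"])
E
```

```text
t 4.0 p [0.6109 0.0925 0.1735] rot [-3.1407  0.0061  0.2735] F [-13.7246  -3.0115  11.7116] w 0.01808355726994236 j [-0.4819  0.4845  0.3594  1.6735 -0.1931  1.0248  0.2148]
```

View pics/wrist2.png

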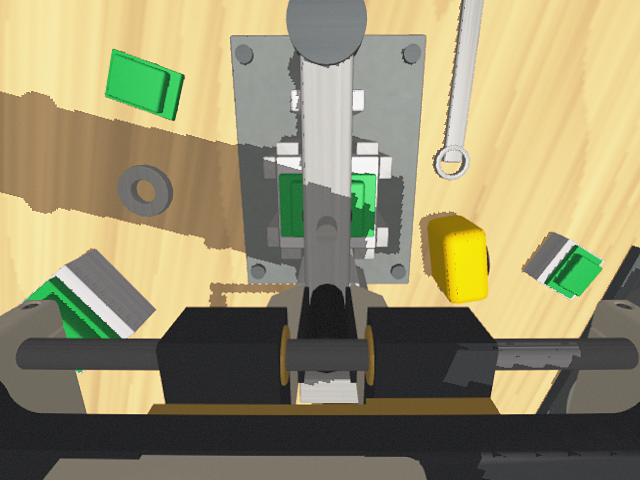

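View pics/side2.png

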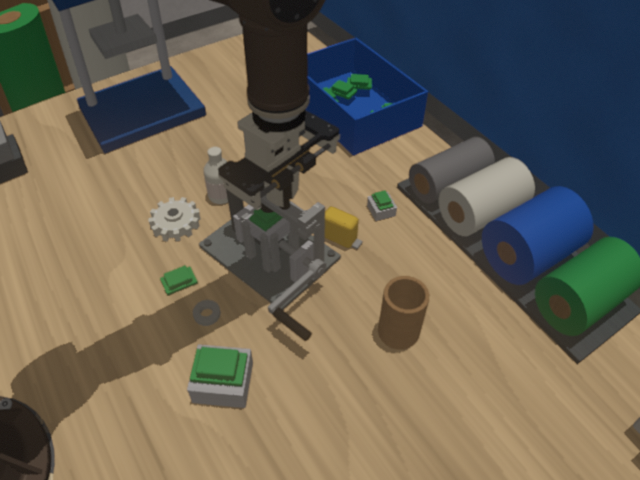

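```bash
python3 - <<'E'
from h import *
np.set_printoptions(precision=1,suppress=True)
S=load("scene0.npz");D=load("side0.npz")
y=.278;R=np.array([[np.cos(y),-np.sin(y)],[np.sin(y),np.cos(y)]]);o=np.array([.5758,.1093])
def j(p): return np.r_[R.T@(p[:2]-o),p[2]]*1e3
for u in [(192,350),(250,350),(195,372),(245,380),(220,365),(384,295),(427,297),(405,283),(405,306)]: print("D",u,dep(D,u)*1e3,j(dep(D,u)))
E
```

```text
D (192, 350) [387.5  22.   -0.2] [-205.   -32.3   -0.2]
D (250, 350) [461.3 -52.1  42.2] [-154.4 -123.7   42.2]
D (195, 372) [369.8 -48.9  54.8] [-241.5  -95.6   54.8]
D (245, 380) [429.7 -94.7  44. ] [-196.5 -156.1   44. ]
D (220, 365) [405.7 -65.6  68.5] [-211.6 -121.5   68.5]
D (384, 295) [ 667.3 -114.8  109.7] [  26.5 -240.6  109.7]
D (427, 297) [ 721.6 -153.2  108.5] [  68.2 -292.5  108.5]
D (405, 283) [ 715.8 -107.8   97.3] [  75.1 -247.2   97.3]
D (405, 306) [ 721.1 -113.2   35.1] [  78.6 -253.9   35.1]
```

Call:
apply_moves([
  [[-2, 0, 0], [0, 0, 0], 0.1],
  [[-3, 0, 0], [0, 0, 0], 0.2],
  [[-3, 0, 0], [0, 0, 0], 0.4],
  [[-3, 0, 0], [0, 0, 0], 0.4],
  [[-3, 0, -40], [0, 0, 0], 0.4],
])

```text
time_s: 4.65
ee_pos: [0.6082, 0.0925, 0.2092]
tool_rot: [-3.141, 0.009, 0.275]
force: [-0.3, 0.2, -0.0]
gripper_width: 0.0355
```

Call:
apply_moves([
  [[0, 0, -45], [0, 0, 0], 0.6],
  [[0, 0, -65], [0, 0, 0], 0.6],
  [[0, 0, -65], [0, 0, 0], 0.6],
])

```text
time_s: 4.95
ee_pos: [0.6131, 0.0927, 0.2822]
tool_rot: [3.141, -0.007, 0.274]
force: [-0.8, 0.1, -1.2]
gripper_width: 0.0538
```

```bash
python3 to.py .5428 -.0666 .27 .278; python3 - <<'E'
from station import env
import cv2,numpy as np
for n in ("wrist","side","scene"):
    c=env.get_calibration(n);p,d=env.get_image(n); cv2.imwrite(f"pics/{n}3.png",p[:,:,::-1]); np.savez(f"{n}3.npz",p=p,d=d,K=c["intrinsics"],k1=c["k1"],T=c["T"])
a=cv2.imread("pics/side3.png")[140:345,190:370]; cv2.imwrite("pics/sd3_c.png",cv2.resize(a,None,fx=2.9,fy=2.9,interpolation=2))
E
```

```text
t 4.95 p [0.6131 0.0927 0.2822] rot [ 3.1413 -0.0065  0.2742] F [-0.8165  0.1318 -1.1625] w 0.053789712483739927 j [-0.5036  0.3937  0.3887  1.533  -0.1549  1.2387  0.1821]
shift mm [-110.8691  134.2809   11.5678] turn [ 0.0189 -0.3733 -0.2163]
```

View pics/wrist3.png

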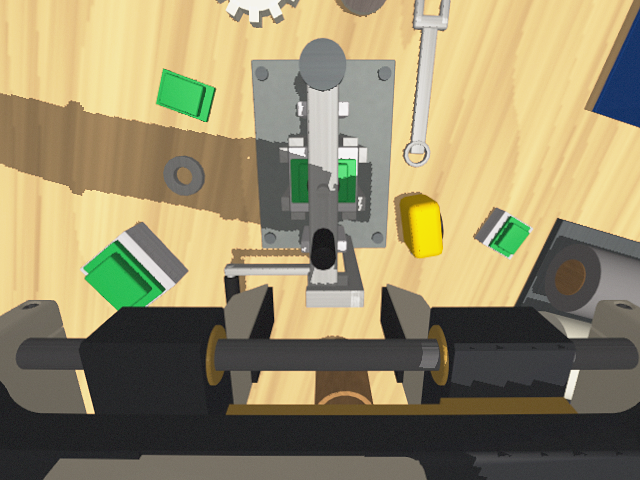

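View pics/sd3_c.png

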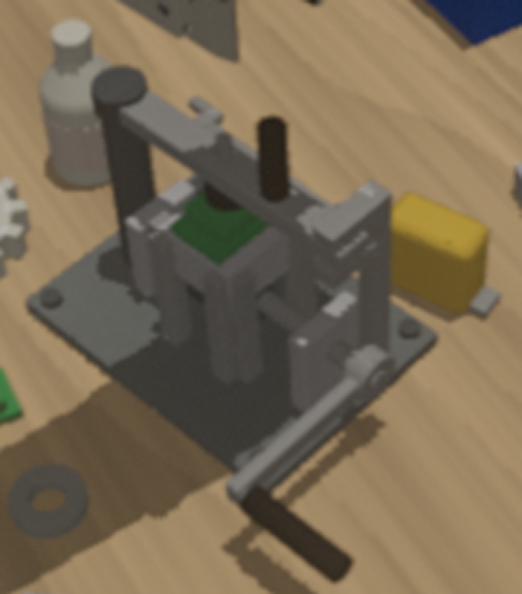

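```bash
python3 - <<'E'
from h import *
np.set_printoptions(precision=4,suppress=True)
W=load("wrist3.npz");D=load("side3.npz")
im=W["p"].astype(int); m=(im.max(2)<45); m[:215]=0;m[275:]=0;m[:,:308]=0;m[:,340:]=0
y,x=np.nonzero(m);print(x.min(),x.max(),y.min(),y.max())
k,e=tri(W,(323,260),D,(284,183.5));print(k,e,dep(W,(323,260)),atz(D,(284,183.5),.212),atz(W,(323,260),.212))
for kk in (k,atz(D,(284,183.5),.212),atz(W,(323,260),.212)):
    v=kk[:2]-np.array([.577,.2139]);print(np.arctan2(-v[0],-v[1])+.278,np.hypot(*v))
E
python3 -c "
import cv2
a=cv2.imread('pics/wrist3.png')[30:330,200:450]; cv2.imwrite('pics/w3c.png',cv2.resize(a,None,fx=2,fy=2,interpolation=2))"
```

```text
311 335 229 269
[0.6125 0.0871 0.2109] 0.00010322949842459965 [0.6123 0.088  0.2134] [0.6119 0.086  0.212 ] [0.6124 0.0875 0.212 ]
0.005201229893071424 0.13170815717040646
0.011888797195628575 0.13256423213686647
0.004838741964905524 0.1313058578944281
```

View pics/w3c.png

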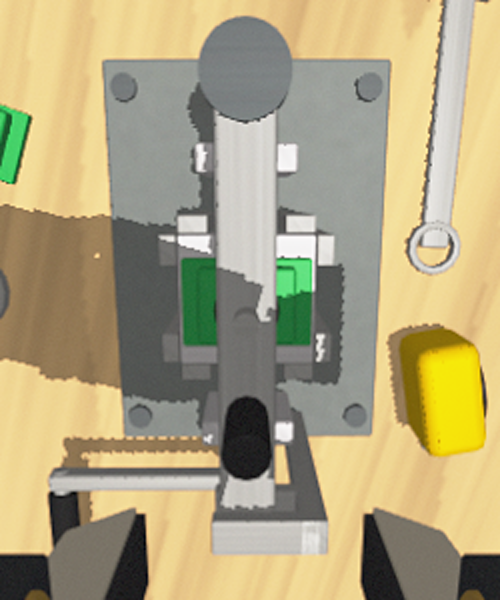

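Call:
apply_moves([
  [[-28, 34, 0], [0, 0, 0], 0.6],
  [[-56, 67, 0], [0, 0, 0], 0.6],
  [[-84, 101, 0], [0, 0, 0], 0.6],
  [[-111, 134, 0], [0, 0, 0], 0.6],
  [[-111, 134, 12], [0, 0, 0], 0.6],
])

```text
time_s: 5.6
ee_pos: [0.5383, -0.0733, 0.2669]
tool_rot: [3.139, 0.0, 0.265]
force: [-0.2, -0.6, -0.9]
gripper_width: 0.0547
```

```bash
python3 to.py .5428 -.0666 .036 .278; python3 - <<'E'
from station import env
import cv2,numpy as np
for n in ("side","wrist"):
    c=env.get_calibration(n);p,d=env.get_image(n); cv2.imwrite(f"pics/{n}4.png",p[:,:,::-1]); np.savez(f"{n}4.npz",p=p,d=d,K=c["intrinsics"],k1=c["k1"],T=c["T"])
E
```

```text
t 5.6 p [ 0.5383 -0.0733  0.2669] rot [3.1393 0.0003 0.2655] F [-0.1975 -0.6449 -0.8694] w 0.054746842154633504 j [-0.3101  0.2747  0.4454  1.7425 -0.1257  1.1525  0.4373]
shift mm [  6.2081  -5.8234 230.8469] turn [ 0.1338  0.0207 -0.7182]
```

View pics/wrist4.png

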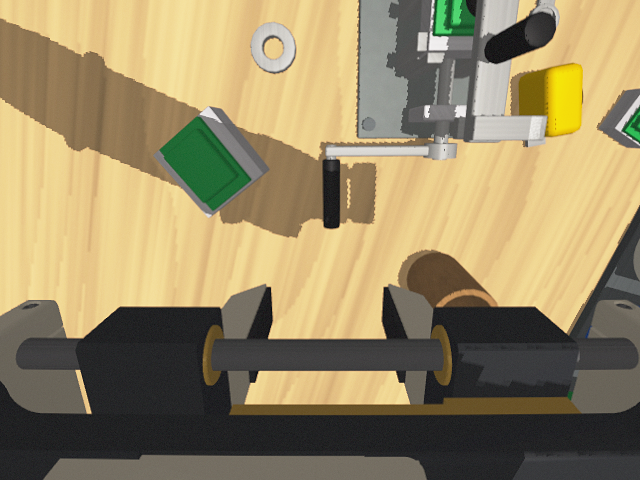

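```bash
python3 - <<'E'
from h import *
np.set_printoptions(precision=4,suppress=True)
W=load("wrist4.npz");D=load("side0.npz")
for u in [(331,160),(331.5,190),(332,226)]: print(atz(W,u,.064),dep(W,u))
print(tri(W,(332,224),D,(307.9,336.6)))
E
python3 to.py .5428 -.0666 .036 .278
```

```text
[ 0.5282 -0.0178  0.064 ] [ 0.5282 -0.0179  0.0627]
[ 0.5367 -0.0466  0.064 ] [ 0.5366 -0.0463  0.0657]
[ 0.5474 -0.0831  0.064 ] [ 0.5474 -0.083   0.0644]
(array([ 0.5479, -0.0843,  0.0513]), np.float64(0.00012689908039227122))
t 5.7 p [ 0.539  -0.067   0.2644] rot [-3.1404  0.0034  0.2722] F [ 0.4298  1.2735 -0.5541] w 0.0547775840855284 j [-0.3141  0.2788  0.4388  1.7426 -0.1282  1.1521  0.4346]
shift mm [  4.5672   0.9034 228.4304] turn [-0.0689  0.1927 -0.3341]
```

Call:
apply_moves([
  [[4, 0, 50], [0, 0, 0], 0.6],
  [[4, 0, 100], [0, 0, 0], 0.6],
  [[4, 0, 140], [0, 0, 0], 0.6],
  [[4, 0, 150], [0, 0, 0], 0.6],
])

```text
time_s: 6.1
ee_pos: [0.5416, -0.0632, 0.1119]
tool_rot: [-3.139, 0.008, 0.277]
force: [-1.7, 0.4, 0.9]
gripper_width: 0.0556
```

```bash
python3 to.py .5428 -.0666 .036 .278; python3 - <<'E'
from station import env
import cv2,numpy as np
p,d=env.get_image("side"); cv2.imwrite("pics/side5.png",cv2.resize(p[200:400,200:440,::-1],None,fx=3,fy=3))
E
```

```text
t 6.1 p [ 0.5416 -0.0632  0.1119] rot [-3.1389  0.0078  0.2769] F [-1.7096  0.3938  0.8547] w 0.05555281157502957 j [-0.2629  0.4522  0.3841  1.9187 -0.2253  0.8209  0.5189]
shift mm [ 0.8494  3.8184 75.9077] turn [-0.1549  0.4494 -0.0652]
```

View pics/side5.png

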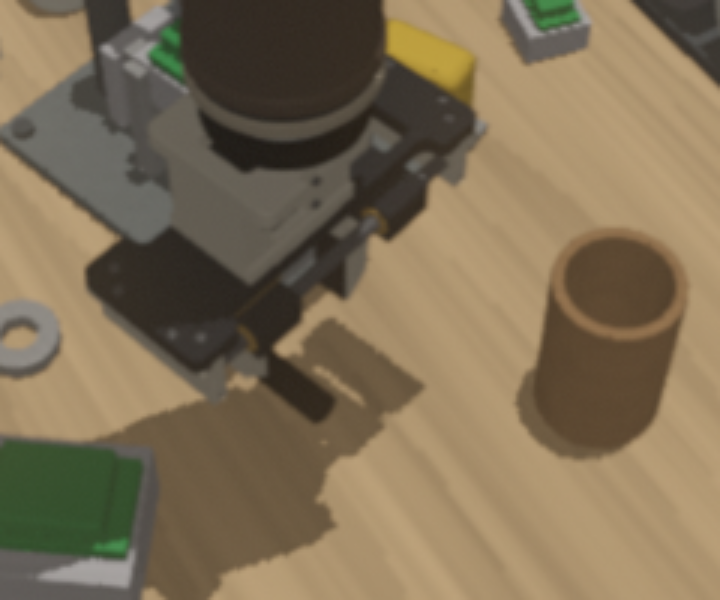

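Call:
apply_moves([
  [[1, 4, 25], [0, 0, 0], 0.6],
  [[1, 4, 50], [0, 0, 0], 0.6],
  [[1, 4, 65], [0, 0, 0], 0.6],
  [[1, 4, 74], [0, 0, 0], 0.6],
  [[1, 4, 74], [0, 0, 0], 0.6],
])

```text
time_s: 6.65
ee_pos: [0.547, -0.0684, 0.0428]
tool_rot: [-3.141, -0.0, 0.275]
force: [-0.2, -0.2, 0.8]
gripper_width: 0.0551
```

```bash
python3 to.py .5428 -.0666 .036 .278; python3 - <<'E'
from station import env
import cv2,numpy as np
p,d=env.get_image("side"); cv2.imwrite("pics/side6.png",cv2.resize(p[200:400,200:440,::-1],None,fx=3,fy=3))
p,d=env.get_image("wrist"); cv2.imwrite("pics/wrist6.png",p[:,:,::-1])
E
```

```text
t 6.65 p [ 0.547  -0.0684  0.0428] rot [-3.1413 -0.0002  0.2752] F [-0.2049 -0.1503  0.8398] w 0.05505394756705977 j [-0.2136  0.5554  0.3366  1.9627 -0.2852  0.6688  0.5766]
shift mm [-3.6019 -2.8616  6.8352] turn [-0.0141 -0.0126 -0.1597]
```

View pics/side6.png

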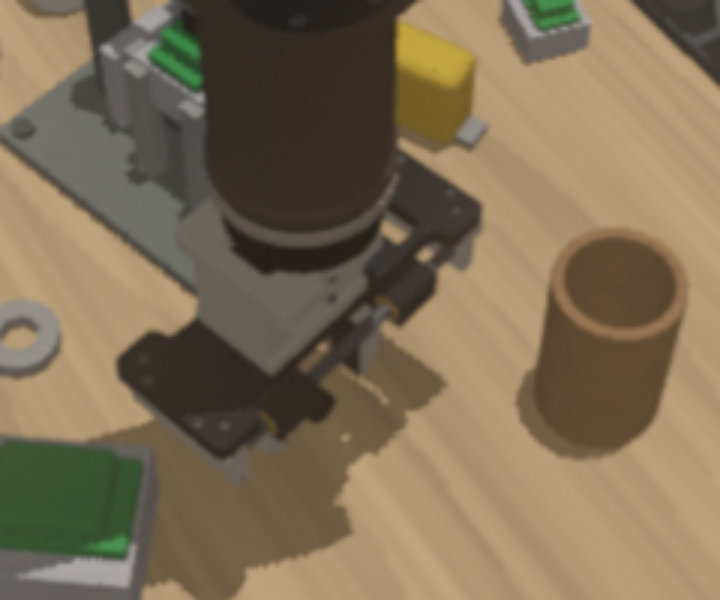

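View pics/wrist6.png

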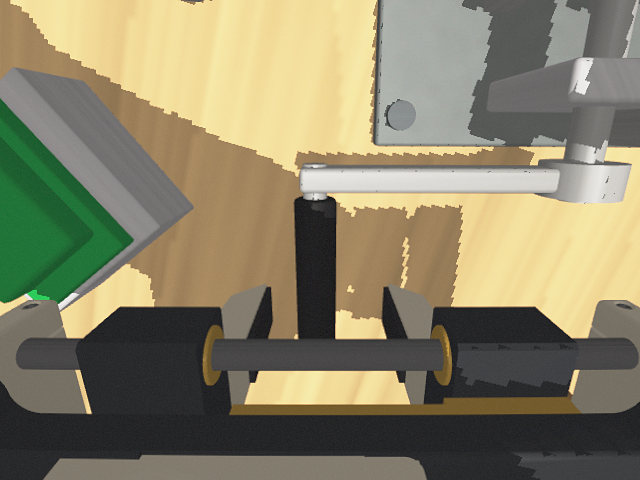

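Call:
apply_moves([
  [[-3, -2, 6], [0, 0, 0], 0.6],
  [[-3, -2, 6], [0, 0, 0], 0.4],
  [[-3, -2, 6], [0, 0, 0], 0.1],
  [[-3, -2, 6], [0, 0, 0], 0],
  [[-3, -2, 6], [0, 0, 0], 0],
], squeeze=30)

```text
time_s: 7.25
ee_pos: [0.5432, -0.0678, 0.0368]
tool_rot: [3.142, -0.0, 0.274]
force: [0.3, 0.1, 0.1]
gripper_width: 0.0278
```

Call:
apply_moves([
  [[0, 0, 0], [0, 0, 0], 0],
  [[0, 0, 0], [0, 0, 0], 0],
  [[0, 0, 0], [0, 0, 0], 0],
])

```text
time_s: 7.55
ee_pos: [0.542, -0.0681, 0.0364]
tool_rot: [-3.141, 0.002, 0.274]
force: [-4.4, -1.5, 3.7]
gripper_width: 0.0172
```

```bash
cat > lev.py <<'E'
import sys,numpy as np
from scipy.spatial.transform import Rotation as Ro
from station import env
s=env.read_state();R=Ro.from_euler('xyz',s["tool_rot"]);np.set_printoptions(precision=1,suppress=True)
yw=.278;o=np.array([.5758,.1093]);Rj=np.array([[np.cos(yw),-np.sin(yw)],[np.sin(yw),np.cos(yw)]])
g=s["ee_pos"]+R.apply([0,0,-.019]);gj=Rj.T@(g[:2]-o)*1e3
dx=gj[0]-30;dz=g[2]*1e3-55
print("t",s["time_s"],"F",s["force"],"w",s["gripper_width"]*1e3,"rot",np.degrees(s["tool_rot"]));print("grasp jig",gj,g[2]*1e3,"q",np.arctan2(dz,-dx),"r",np.hypot(dx,dz))
for q in map(float,sys.argv[1:]):
    pj=np.array([30-110*np.cos(q),-160])/1e3; p=np.r_[o+Rj@pj,.055+.11*np.sin(q)-.019]
    print(q,R.inv().apply(p-s["ee_pos"])*1e3)
E
python3 lev.py 0 .1 .2 .3 .4 .5
```

```text
t 7.55 F [-4.4 -1.5  3.7] w 17.233977977476854 rot [-180.     0.1   15.7]
grasp jig [ -81.1 -161.3] 55.39381217693815 q 0.0035440147139722206 r 111.12058868422766
0.0 [ 1.1 -1.3  0.4]
0.1 [  1.7  -1.3 -10.6]
0.2 [  3.3  -1.3 -21.5]
0.3 [  6.   -1.3 -32.1]
0.4 [  9.8  -1.4 -42.5]
0.5 [ 14.5  -1.4 -52.4]
```

Call:
apply_moves([
  [[1, 0, -8], [0, 0, 0], 0],
  [[1, 0, -16], [0, 0, 0], 0],
  [[3, 0, -24], [0, 0, 0], 0],
  [[5, 0, -32], [0, 0, 0], 0],
  [[5, 0, -32], [0, 0, 0], 0],
])

```text
time_s: 8.05
ee_pos: [0.5462, -0.067, 0.0693]
tool_rot: [-3.141, 0.003, 0.274]
force: [-7.4, -3.6, -2.5]
gripper_width: 0.0169
```

```bash
python3 lev.py .3 .4 .5 .6 .7 .8
```

```text
t 8.05 F [-7.4 -3.6 -2.5] w 16.928461373666323 rot [-180.     0.2   15.7]
grasp jig [ -76.8 -161.4] 88.28665912111056 q 0.30208242284342934 r 111.88455297667613
0.3 [ 1.8 -1.4  0.8]
0.4 [ 5.5 -1.4 -9.6]
0.5 [ 10.3  -1.4 -19.5]
0.6 [ 16.   -1.5 -28.9]
0.7 [ 22.6  -1.5 -37.6]
0.8 [ 30.1  -1.5 -45.7]
```

Call:
apply_moves([
  [[2, 0, -8], [0, 0, 0], 0],
  [[5, 0, -16], [0, 0, 0], 0],
  [[9, 0, -24], [0, 0, 0], 0],
  [[14, 0, -32], [0, 0, 0], 0],
  [[19, 0, -39], [0, 0, 0], 0],
])

```text
time_s: 8.55
ee_pos: [0.5627, -0.0623, 0.1074]
tool_rot: [-3.14, 0.006, 0.273]
force: [-11.6, -4.3, -3.2]
gripper_width: 0.0168
```

```bash
python3 lev.py .6 .7 .8 .9 1 1.1 1.2 1.3
```

```text
t 8.55 F [-11.6  -4.3  -3.2] w 16.79115153914199 rot [-179.9    0.4   15.7]
grasp jig [ -59.6 -161.4] 126.41357257629751 q 0.6731263488843031 r 114.54883079412483
0.6 [-1.  -1.4  9.3]
0.7 [ 5.5 -1.4  0.5]
0.8 [13.  -1.5 -7.6]
0.9 [ 21.2  -1.5 -14.9]
1.0 [ 30.1  -1.6 -21.3]
1.1 [ 39.6  -1.6 -26.9]
1.2 [ 49.6  -1.7 -31.4]
1.3 [ 60.   -1.7 -35. ]
```

```bash
python3 - <<'E'
from station import env
import cv2,numpy as np
for n in ("side","wrist","scene"):
    c=env.get_calibration(n);p,d=env.get_image(n); cv2.imwrite(f"pics/{n}7.png",p[:,:,::-1]); np.savez(f"{n}7.npz",p=p,d=d,K=c["intrinsics"],k1=c["k1"],T=c["T"])
    if n!="wrist":
        q=p[150:350,200:440] if n=="side" else p[150:350,230:470]
        cv2.imwrite(f"pics/{n}7c.png",cv2.resize(q[:,:,::-1],None,fx=3,fy=3))
E
python3 lev.py
```

```text
t 8.7 F [-13.   -5.    1.2] w 17.37261318182271 rot [-179.9    0.3   15.7]
grasp jig [ -59.3 -161.5] 126.72389312678654 q 0.6765827750801032 r 114.5507149795693
```

View pics/side7c.png

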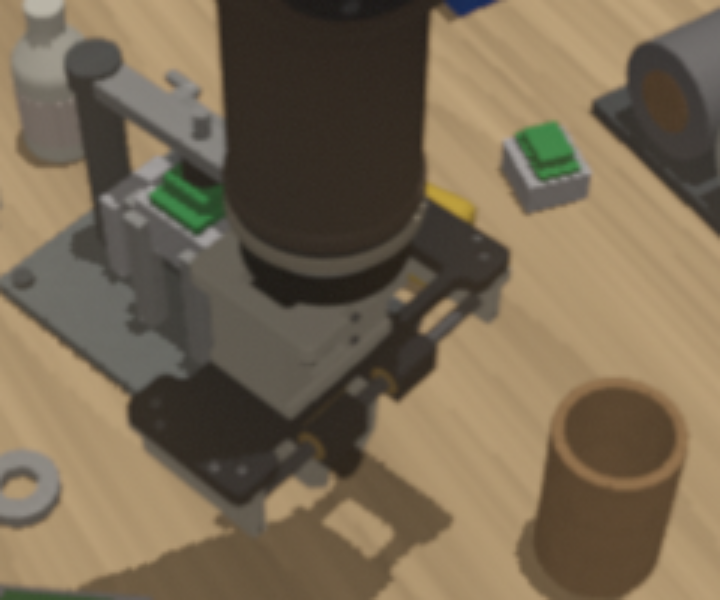

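View pics/wrist7.png

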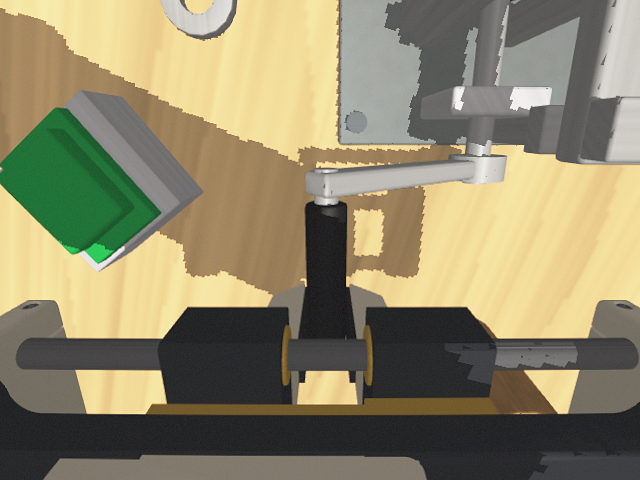

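View pics/scene7c.png

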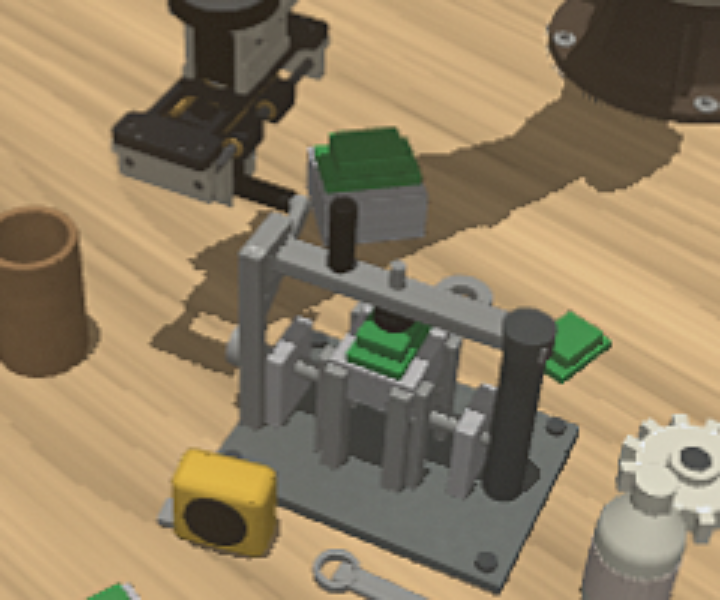

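```bash
cat > hq.py <<'E'
import sys
from h import *
np.set_printoptions(precision=1,suppress=True)
W=load(sys.argv[1]);us=[tuple(map(float,a.split(','))) for a in sys.argv[2:]]
y=.278;R=np.array([[np.cos(y),-np.sin(y)],[np.sin(y),np.cos(y)]]);o=np.array([.5758,.1093])
for u in us:
    p=dep(W,u); print(u,R.T@(p[:2]-o)*1e3,p[2]*1e3)
E
python3 hq.py wrist7.npz 325,182 326,215 326,230 326,250 326,270 326,285 312,250 340,250 345,182 400,175 450,170
```

```text
(325.0, 182.0) [-59.  -99.1] 131.085393056841
(326.0, 215.0) [ -58.7 -112.5] 129.78870487417626
(326.0, 230.0) [ -58.8 -118.6] 130.24218903332857
(326.0, 250.0) [ -58.8 -126.9] 130.77770599833153
(326.0, 270.0) [ -58.9 -136. ] 130.13039418624544
(326.0, 285.0) [ -58.9 -142.5] 130.97925294265397
(312.0, 250.0) [ -64.7 -127.6] 128.66045694086853
(340.0, 250.0) [ -53.  -127.5] 129.11892667718075
(345.0, 182.0) [-51.1 -99.8] 126.90083046258418
(400.0, 175.0) [-25.5 -99.5] 107.11975146121111
(450.0, 170.0) [  4.3 -99.8] 85.04834009039108
```

Call:
apply_moves([
  [[6, 0, -6], [0, 0, 0], 0],
  [[12, 0, -12], [0, 0, 0], 0],
  [[20, 0, -18], [0, 0, 0], 0],
  [[29, 0, -24], [0, 0, 0], 0],
  [[38, 0, -29], [0, 0, 0], 0],
], squeeze=45)

```text
time_s: 9.2
ee_pos: [0.5916, -0.0545, 0.1371]
tool_rot: [-3.137, 0.02, 0.27]
force: [-44.5, -7.3, 41.2]
gripper_width: 0.0165
```

```bash
python3 - <<'E'
from station import env
import cv2,numpy as np
for n in ("wrist",):
    c=env.get_calibration(n);p,d=env.get_image(n); cv2.imwrite(f"pics/{n}8.png",p[:,:,::-1]); np.savez(f"{n}8.npz",p=p,d=d,K=c["intrinsics"],k1=c["k1"],T=c["T"])
E
python3 lev.py;python3 hq.py wrist8.npz 326,182 326,215 326,230 326,250 326,270 326,285 345,182
```

```text
t 9.25 F [-41.6  -6.7  44.3] w 16.693206855308134 rot [-179.8    0.9   15.5]
grasp jig [ -26.6 -162.1] 157.5058228613464 q 1.066367848385204 r 117.08918242623665
(326.0, 182.0) [ -29.  -100.2] 156.0923095896648
(326.0, 215.0) [ -29.2 -113.4] 156.92244984305862
(326.0, 230.0) [ -29.2 -119.6] 156.96579189619942
(326.0, 250.0) [ -29.3 -128. ] 157.9515569559307
(326.0, 270.0) [ -29.4 -137. ] 157.61970396319276
(326.0, 285.0) [ -29.5 -144.3] 156.76175254804093
(345.0, 182.0) [ -21.3 -101.1] 149.553212466266
```

View pics/wrist8.png

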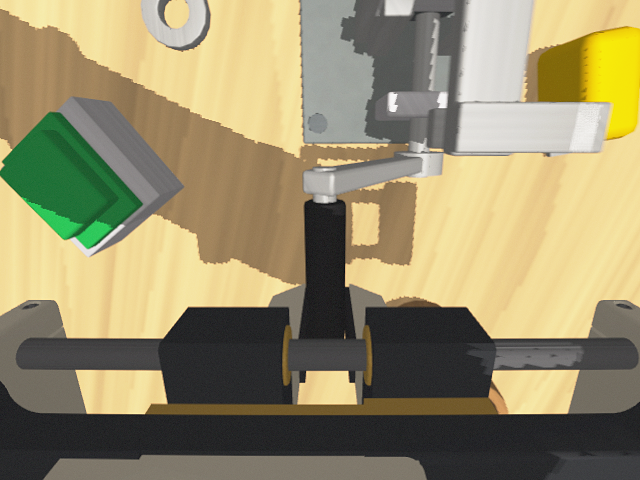

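```bash
python3 - <<'E'
from station import env
import cv2,numpy as np
s=env.read_state();print(s["ft_torque"],s["force"],s["joint_torque"],s["joint_positions"])
for n in ("side","scene"):
    c=env.get_calibration(n);p,d=env.get_image(n); np.savez(f"{n}8.npz",p=p,d=d,K=c["intrinsics"],k1=c["k1"],T=c["T"])
    q=p[100:340,200:440] if n=="side" else p[80:320,230:470]
    cv2.imwrite(f"pics/{n}8c.png",cv2.resize(q[:,:,::-1],None,fx=2.5,fy=2.5,interpolation=2))
E
python3 lev.py
```

```text
[-1.65181725 10.09314517  0.26642473] [-41.55691362  -6.67694681  44.34832178] [ -4.54036519 -45.30980587   0.50677249 -34.86506939  -4.59087119
 -14.16412443  -0.16862713] [-0.27462115  0.5000745   0.39702435  1.75790682 -0.22816678  0.9461525
  0.48729064]
t 9.35 F [-40.   -5.8  41.6] w 16.834680557597643 rot [-179.8    0.8   15.6]
grasp jig [ -26.6 -162.1] 157.54176660812547 q 1.066085212530498 r 117.14852364986085
```

View pics/side8c.png

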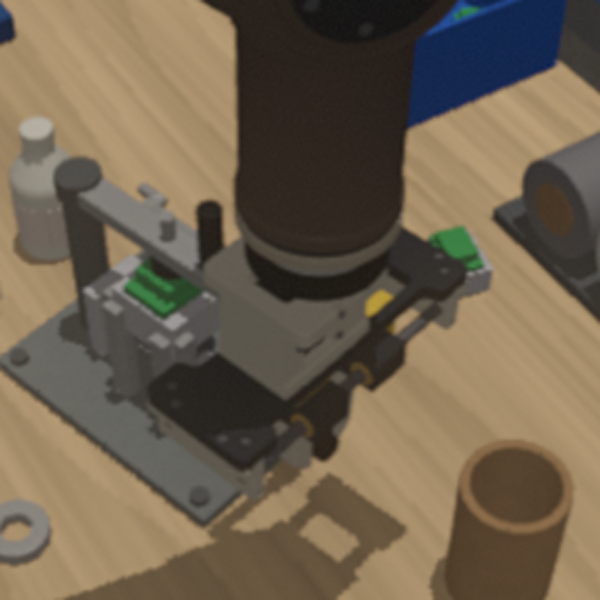

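View pics/scene8c.png

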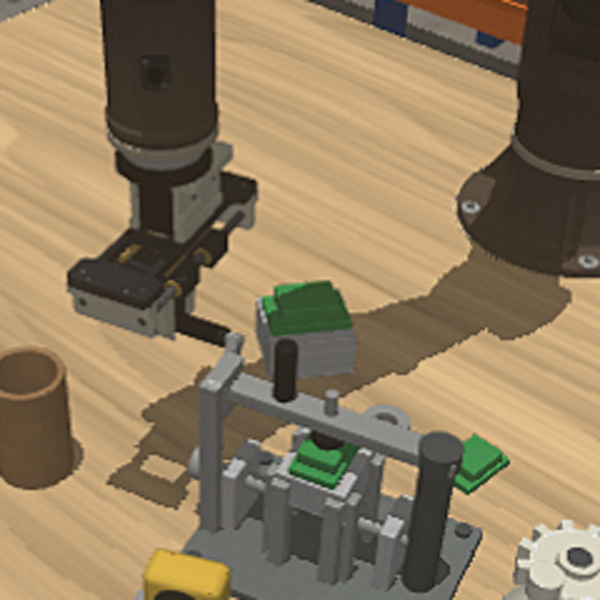

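Call:
apply_moves([
  [[0, 0, -3], [0, 0, 0], 0],
  [[0, 0, -5], [0, 0, 0], 0],
  [[0, 0, -5], [0, 0, 0], 0],
], squeeze=25)

```text
time_s: 9.65
ee_pos: [0.5997, -0.0522, 0.1417]
tool_rot: [-3.141, 0.005, 0.273]
force: [-11.6, -4.7, 0.3]
gripper_width: 0.0172
```

```bash
cat > look.py <<'E'
import sys
from station import env
import cv2,numpy as np
t=sys.argv[1]
for n in ("wrist",):
    c=env.get_calibration(n);p,d=env.get_image(n); cv2.imwrite(f"pics/{n}{t}.png",p[:,:,::-1]); np.savez(f"{n}{t}.npz",p=p,d=d,K=c["intrinsics"],k1=c["k1"],T=c["T"])
E
python3 look.py 9
python3 lev.py;python3 hq.py wrist9.npz 326,182 326,215 326,230 326,250 326,270 326,285 345,182
```

```text
t 9.7 F [-11.9  -3.7   0.8] w 17.50569774487351 rot [-180.     0.3   15.7]
grasp jig [ -21.2 -161.8] 160.6534293417114 q 1.1193745470156067 r 117.41516897655114
(326.0, 182.0) [ -21.  -100.3] 159.167739347965
(326.0, 215.0) [ -21.1 -113.1] 162.1583252501731
(326.0, 230.0) [ -21.2 -119.3] 162.45618798499444
(326.0, 250.0) [ -21.2 -127.4] 163.7316921053579
(326.0, 270.0) [ -21.3 -136.5] 163.1967426692235
(326.0, 285.0) [ -21.3 -143.7] 162.4128175797074
(345.0, 182.0) [ -13.3 -100.8] 155.41935150735063
```

Call:
apply_moves([
  [[6, 0, -3], [0, 0, 0], 0],
  [[11, 0, -5], [0, 0, 0], 0],
  [[17, 0, -7], [0, 0, 0], 0],
  [[22, 0, -9], [0, 0, 0], 0],
  [[27, 0, -10], [0, 0, 0], 0],
])

```text
time_s: 10.2
ee_pos: [0.6257, -0.0449, 0.153]
tool_rot: [-3.141, 0.005, 0.273]
force: [-17.6, -3.6, 15.7]
gripper_width: 0.0171
```

```bash
python3 look.py 10
python3 lev.py;python3 hq.py wrist10.npz 326,182 326,215 326,230 326,250 326,270 326,285 345,182
```

```text
t 10.25 F [-14.3  -4.   11.2] w 17.321898537583632 rot [-180.     0.2   15.7]
grasp jig [   6.9 -162.1] 172.21996408542475 q 1.3762988382083898 r 119.47263062229781
(326.0, 182.0) [   5.9 -100.6] 169.6713110226977
(326.0, 215.0) [   5.8 -113.6] 172.40542547100722
(326.0, 230.0) [   5.8 -119.7] 172.9008085679571
(326.0, 250.0) [   5.7 -128.9] 171.41651498245193
(326.0, 270.0) [   5.7 -137.7] 172.23667607981187
(326.0, 285.0) [   5.6 -144. ] 173.64936369062468
(345.0, 182.0) [  13.8 -101.4] 164.62840899415977
```

View pics/wrist10.png

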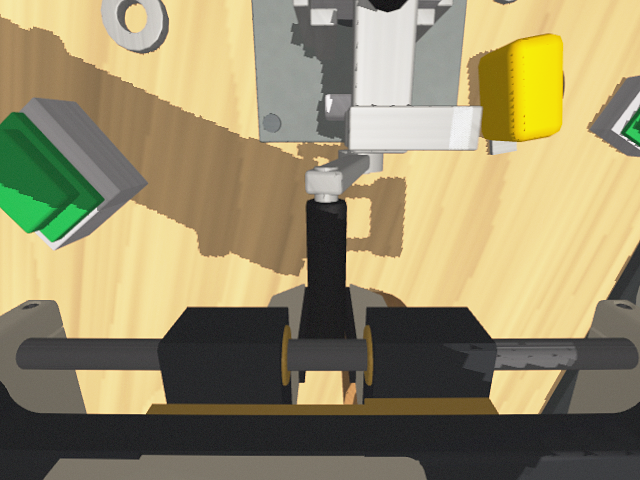

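Call:
apply_moves([
  [[5, 0, -2], [0, 0, 0], 0],
  [[10, 0, -3], [0, 0, 0], 0],
  [[15, 0, -4], [0, 0, 0], 0],
  [[19, 0, -4], [0, 0, 0], 0],
  [[22, 0, -4], [0, 0, 0], 0],
])

```text
time_s: 10.75
ee_pos: [0.6482, -0.0387, 0.1572]
tool_rot: [-3.141, 0.003, 0.273]
force: [-12.8, -3.0, 11.8]
gripper_width: 0.0174
```

```bash
python3 look.py 11
python3 lev.py;python3 hq.py wrist11.npz 326,182 326,215 326,230 326,250 326,270 326,285 345,182
```

```text
t 10.8 F [-11.   -4.4   9.2] w 16.851122573948764 rot [-180.     0.1   15.7]
grasp jig [  29.6 -162.2] 176.25398896914896 q 1.5671504889660017 r 121.25479483571502
(326.0, 182.0) [  29.2 -101. ] 171.75759785971684
(326.0, 215.0) [  29.1 -114.2] 174.54736365704775
(326.0, 230.0) [  29.  -120.6] 174.63720899623678
(326.0, 250.0) [  29.  -129.3] 174.81396158093548
(326.0, 270.0) [  28.9 -139. ] 173.3913523520674
(326.0, 285.0) [  28.9 -145.3] 175.41786983501277
(345.0, 182.0) [  45.2 -125.4] 0.41521936726685027
```

View pics/wrist11.png

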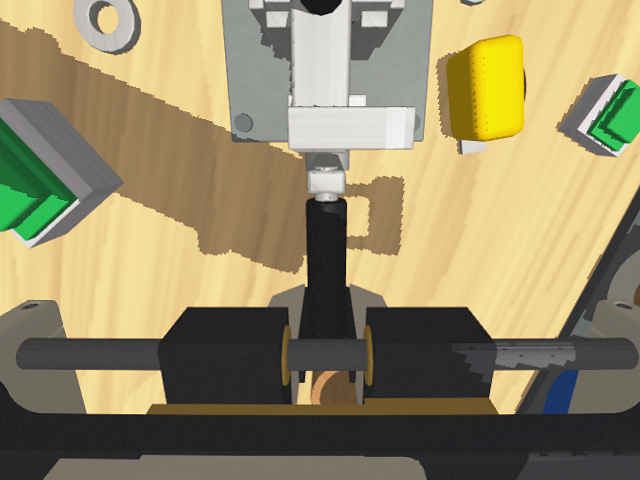

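Call:
apply_moves([
  [[0.5, 0, 0], [0, 0, 0], 0],
  [[0.5, 0, 0], [0, 0, 0], 0],
  [[0.5, 0, 0], [0, 0, 0], 0],
  [[0.5, 0, 0], [0, 0, 0], 0],
  [[0.5, 0, 0], [0, 0, 0], 0],
])

```text
time_s: 11.3
ee_pos: [0.6487, -0.0385, 0.1572]
tool_rot: [-3.141, 0.002, 0.274]
force: [-11.5, -2.7, 9.6]
gripper_width: 0.0173
```

```bash
python3 look.py 12
python3 lev.py;python3 hq.py wrist12.npz 326,182 326,215 326,250 326,285; python3 - <<'E'
from station import env
import cv2,numpy as np
for n in ("side","scene"):
    c=env.get_calibration(n);p,d=env.get_image(n); np.savez(f"{n}12.npz",p=p,d=d,K=c["intrinsics"],k1=c["k1"],T=c["T"])
    q=p[100:340,200:440] if n=="side" else p[150:310,290:450]
    cv2.imwrite(f"pics/{n}12c.png",cv2.resize(q[:,:,::-1],None,fx=2.5 if n=="side" else 3.7,fy=2.5 if n=="side" else 3.7,interpolation=2))
w=cv2.imread("pics/wrist12.png")[100:300,250:410];cv2.imwrite("pics/w12c.png",cv2.resize(w,None,fx=3,fy=3,interpolation=2))
E
```

```text
t 11.35 F [-11.8  -2.6   9.7] w 16.585486054789037 rot [-180.     0.1   15.7]
grasp jig [  29.6 -162.2] 176.2404390065922 q 1.5671767225668571 r 121.24123322884128
(326.0, 182.0) [  29.7 -101. ] 172.0361899289651
(326.0, 215.0) [  29.6 -114.3] 174.12165322289647
(326.0, 250.0) [  29.5 -129.5] 174.27540707528408
(326.0, 285.0) [  29.4 -145.3] 175.3681548635003
```

View pics/scene12c.png

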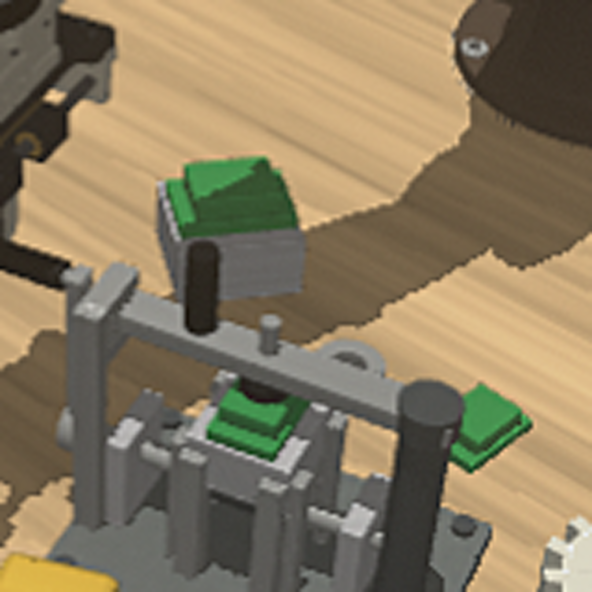

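View pics/side12c.png

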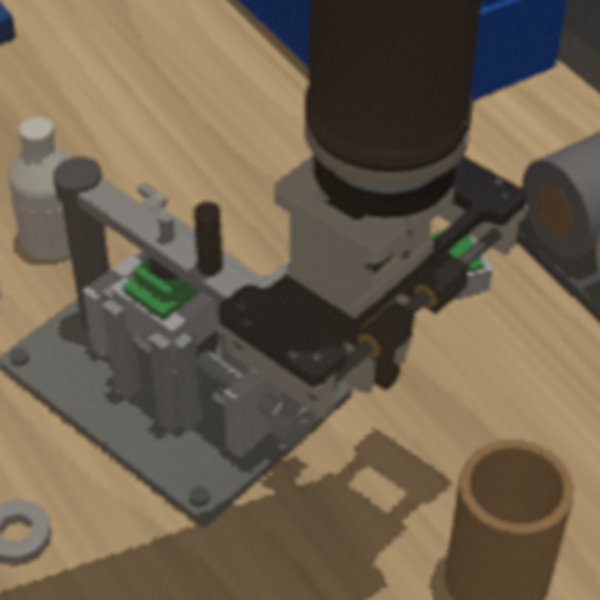

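View pics/w12c.png

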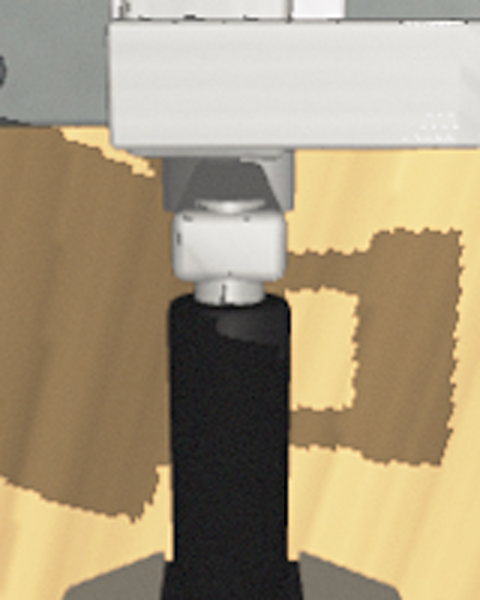

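```bash
python3 - <<'E'
from h import *
S=load("scene12.npz");D=load("side12.npz")
k,e=tri(S,(344.3,217),D,(282.8,183.2));v=k[:2]-np.array([.577,.2139]);print(k,e,np.arctan2(-v[0],-v[1])+.278,np.hypot(*v))
from station import env
print(env.job_done(), env.read_state()["time_s"])
E
```

```text
[0.6104381  0.08816734 0.21179463] 0.0009029925019332993 0.018070512922665427 0.13010306830999444
the job is handed in; nothing more can be done
the job is handed in; nothing more can be done
```

The swing arm is shut with its end in the catch, and the cam lever is upright and still held in the gripper. I handed the job in at about 11.5 s of the 54 s allowed; it gives no verdict.

**Swing arm:** I swung it shut by its knob until it met the hard stop at about 14 N. The measured angle was about 0.005 rad just after release. In the final two-view check it was 0.018 rad, which is within measurement error.

**Cam lever:** I lifted it by the handle along its arc. The handle is about 0.5 mm short of vertical by depth, which puts the lever at about 1.57 rad and not past the top. The handle sits at about 165 mm, as expected for upright.

**Grip:** The fingers read 17 mm on the 18 mm bar at a 25 N grip, with a steady force of about 12 N back and 10 N up. The pictures show the lug up against the foot.

**Checks that disagreed:**
- The handle moved about 11 mm between the pads during the lift, so it is now held about 8 mm from the fingertips.
- Partway up, my arc ran too tight and the wrist force briefly reached about 60 N. I corrected it straight away. It is under the 120 N wrist limit, and the pictures showed only the fingers on the handle.
- I saw no bystander moved, but judged this only from the pictures and did not measure it.

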